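# Lock the mirror carriage, bring the marker into the inspection camera's view and hold it

### The job

Press the red-knobbed cam lever down until it is fully level, so that the mirror carriage is locked on its rail where it stands. Then, by its orange handle and never touching the glass, turn the sprung mirror until the inspection camera sees the middle of the yellow marker in it - the red line on the bench, which shows where the camera looks by way of the mirror, then runs through the middle of the marker's foot - and finish while still holding the handle there, for the mirror springs back if let go. Do not let the carriage slide along, and leave the other things on the bench undisturbed.

Things in the scene. Friction and masses are not known exactly. Their poses are not given: they have to be found in the camera images.
- rig: The inspection rig, fixed to the bench: dark steel plate 130 x 360 x 12 mm, a rail along its own y axis, and at the +y end the black inspection camera (120 mm high, lens at y = +78 mm), looking along the rig's -y axis, 90 mm above the bench, straight at the mirror's pivot axis. Origin: centre of the plate's underside; z up; +x is the marker's side, -x the robot's side.
- carriage (a joint): Sliding of the blue mirror carriage (70 x 100 mm, top 50 mm above the bench) along the rail, in m, positive towards the camera. It slides against about 1.5 N of friction when the cam lever is free and stays put when it is locked.
- lever (a joint): Angle of the cam lever in rad: 0 = raised 52 degrees above level, leaning to the rig's -x side (free); 0.908 = level, at its stop (locked). It hinges about an axis along the rig's y, stays where it is left, needs about 1 N at the knob at first and up to about 8 N over the second half, where the cam bites. There is free space below the level lever.
- lever_pivot (a point): Point on the cam lever's hinge axis, 50 mm above the bench, 50 mm to the rig's -x side of the carriage's middle. The lever is a steel bar 10 mm wide and 8 mm thick that swings in the upright plane through this point along the rig's x axis. It moves with the carriage.
- lever_tip (a point): Centre of the lever's red ball knob (18 mm diameter), 66 mm from lever_pivot.
- mirror (a joint): Turn of the mirror about its upright pivot, rad: 0 = at its rest stop, growing clockwise seen from above, up to 1.1. A spring drives it back to 0 (0.6 to 3.5 N at the handle). At 0 it faces 10 degrees from the camera's direction towards the rig's +x; clockwise turning swings its face on towards +x, its handle towards -x, and the reflected line of sight by twice the angle.
- mirror_pivot (a point): Point on the mirror's upright pivot axis, 90 mm above the bench, in the plane of the reflecting face and level with its middle. It moves with the carriage.
- glass: The mirror glass, 64 mm wide, 50 mm high, 4 mm thick, from 65 to 115 mm above the bench, in a black frame 70 x 56 mm (up to 118 mm above the bench). Its own x axis is the way the glass faces. Not to be touched. Origin: on the pivot axis, 50 mm above the bench.
- handle: The mirror's handle: a thin steel arm straight back from the middle of the mirror's back, 72 mm above the bench, with an upright round orange post (12 mm diameter, from 70 to 125 mm above the bench) at its end, 65 mm from the pivot axis. Origin: on the pivot axis, 50 mm above the bench; its own -x axis points along the arm to the post.
- handle_post (a point): On the axis of the orange handle post, 103 mm above the bench: the middle of the part free to grip from above.
- sightline (a point): The camera's line of sight after the mirror: starts on the pivot axis 90 mm above the bench and runs along its own x axis (own y is to its left, z up). A red line of light on the bench, 4 mm wide, 85 to 275 mm from the pivot axis, lies straight below it. The camera sees in the mirror whatever lies on this line.
- marker: The marker, fixed to the bench on the rig's +x side: yellow disc 44 mm in diameter with a black spot, upright on a thin steel stem and a yellow foot 45 x 45 x 10 mm. Origin: centre of the foot's underside. Height 112 mm.
- marker_centre (a point): Centre of the marker's yellow disc, 90 mm above the bench, straight above the middle of the foot.
- pot: Blue plastic lens cleaning pot, 68 mm in diameter, 55 mm high, standing loose; origin under its centre. To be left alone.
- bushing: Brass bushing, 36 mm outside diameter, 28 mm high, loose; origin under its centre. To be left alone.
- gear: Steel gear with hub, 72 mm in diameter, 22 mm high, loose; origin under its centre. To be left alone.
- guide: Clear acrylic film guide, a channel 50 x 100 x 24 mm, loose; origin under its centre. To be left alone.
- core1: Black spool core, 48 mm in diameter, 19 mm high, loose; origin under its centre. To be left alone.
- core2: Another black spool core of the same size, loose. To be left alone.
Not all that is in view belongs to the job. Of the things like the marker, leave any that is blue, pink or purple; of the rest the larger one is meant.

How it is judged:
On the way:
1. the cam lever is pressed level (locked) while the mirror is still near its rest stop (value of joint lever above 0.85 rad and value of joint mirror below 0.15 rad), for 0.2 s.
At the end, for the whole second after the job is handed in: The gripper is still holding the orange handle (over 0.4 N between fingers and handle), the mirror is still, the reflected line of sight passes within 15 mm of the centre of the marker's disc, the cam lever is locked (over 0.85 rad), and the carriage is within 8 mm of where it stood at the start (y of marker_centre in the frame of sightline between -0.015 and 0.015 m and x of marker_centre in the frame of sightline above 0.05 m and value of joint lever above 0.85 rad and contact force between the fingers and handle above 0.4 N and velocity of joint mirror between -0.05 and 0.05 rad/s and distance of mirror_pivot from where it was at the start of the episode below 0.008 m); the arm keeps its last pose, push and grip.
It fails at once if the mirror glass is touched (contact force between any of the fingers, the arm and glass above 0.5 N).
It fails at once if a bystander is moved by more than 20 mm (distance of any of pot, bushing, gear, guide, core1, core2 from where it was at the start of the episode above 0.02 m).
It also fails if it takes over 42 s, if anything falls off the work surface, if the arm or the gripper's body presses on something with over 40 N, if the wrist force passes 120 N, or if a joint passes its speed limit or range.

### The arm

A 7-joint arm with a two-finger parallel gripper is mounted at the origin on the work surface. World frame = base frame: x ahead of the robot, y to its left, z up, the work surface at z = 0. Lengths are in m, angles in rad, forces in N, time in s.
With the tool pointing down it reaches from about 0.425 to 0.875 m from the base axis. Payload 8.4 kg.
Tool frame: the origin (TCP) lies midway between the tips of the shut fingers; the grasp point (between the pads) lies 19 mm behind it; x points along the fingers, y is the direction in which the jaws open and shut, and the axes are right-handed (so a half turn about x gives the same grasp; the last joint's range is limited). The gripper opens to 85 mm and grips with 20 to 120 N. Pads are 22 mm wide; open, the fingers measure 114 mm over their backs; the gripper's body (76 mm by 85 mm) begins 54 mm behind the grasp point. The pads swing forward as they close: fully open they stand 13 mm farther back than shut.
Start: joints at [-1.341, 0.333, 0.04, 1.465, -0.013, 1.343, -0.059], TCP at [0.21, 0.615, 0.231] pointing down, gripper open.
Joint ranges: [-2.58, 2.58], [-0.38, 2.09], [-1.3, 1.39], [0.25, 2.4], [-1.5, 4.64], [0.08, 2.09], [-2.65, 2.65]. Speed limits (rad/s): [2.22, 2.22, 2.79, 2.79, 3.14, 3.14, 3.14].

### API

Orientations are given as a unit quaternion [w, x, y, z].
In Python, from rig import sensors, eyes, ticket gives the robot as it stands.
- The arm moves only by the tool arm_command, never from a script. Its argument "series" is a list of rows, each a list of 5 numbers: the finger opening in mm, from 0 to 85.4, then the shift along the tool's x, y, z in mm, then the turn about the tool's x in rad. A call has 1 to 10 rows; each row shifts and turns the pose as measured when the row begins, along the tool's axes as they then stand; what a row does not reach is not made up. A row lasts 1/12 s, in which the tool goes at most 41.7 mm and 7.16 degrees, less where a joint would pass 70% of its speed; a pose out of reach is approached as far as the arm can. A call is refused whole if a number of a shift passes 41.7 or a number of a turn 0.125, either way. A call with a gripper value outside its range is refused whole. The fingers move at their own pace and stop on an object; "grip_force" is the grip in N (left out, the last holds). Time passes only in rows, so rows that do not move let the fingers close. It gives the time, the measured TCP pose, the force and the opening at its end, in the units of the state.
- sensors.sense(): the state, without advancing time (a new reading comes with each control period).
- eyes.grab_frame(name): name is "side" or "top"; returns a dict with "img" (384x512x3 uint8, red, green, blue), "mtx" (3x3 intrinsics, pixels), "eye" and "rotation" of the camera in the world. Camera axes: x right, y down, z forward; pixel columns grow to the right and rows downward; lengths in m; the calibration is good to about 2 mm. A picture is of the moment at which its call begins. There is no depth.
- ticket.finish_job(): hands the job in, once; it reports no verdict.
Trained networks look in a picture, given as the dict that the camera call returned (one of the last four; its "shot" number tells which), for a name from the list of things; names that differ only in an ending like _2 or _b are one class to them, and where a whole thing is asked for, a point or a joint stands for the part that bears it (a point fixed in the world has none). Each returns a list of dicts, best first, with "conf" (0 to 1); they miss things now and then, are a little off and sometimes report something else, mostly with a low value. They report only what shows in the picture. A call takes as long as a camera call. They do not tell look-alikes from the thing itself.
- eyes.look_for(picture, target): "rect" ([centre column, centre row, width, height] in pixels, round what is visible of it).
The state is a dict: "time": time; "joint_pos": joint angles; "qd": joint speeds; "tau": joint torques, N m; "position": TCP position; "tool_rot": TCP orientation; "force": force on the tool from outside, world axes, zero at the start; "wrist_torque": the same for the moment, N m; "gripper_width": finger opening in m.
Only numpy, scipy, OpenCV 4.12 (cv2) and the standard library are available. Lean on these libraries where they do the work, as an engineer would, in place of code of your own. Each camera call takes 0.05 s, during which the arm holds its last target. There are 200 camera calls.

## Working session

There is one attempt and no reset: what is moved stays moved. The work goes in short steps, Python scripts to look and compute and a tool call to move; the robot and the scene stay as the last step left them, time stands still between calls to the robot, and variables do not carry over. Pictures are saved under pics/ and viewed, about 8 in all and at most 12, crops included, and the job is handed in when it is done.

Besides the shell and the picture viewer there is one more tool, called after "Request:" by a JSON object that holds its "fn" and its "kwargs", one argument or row to a line. arm_command: Moves the arm, as the interface text tells. Its arguments: {"type":"object","properties":{"series":{"type":"array"},"grip_force":{"type":"number"}},"required":["series"]}

```bash
mkdir -p pics; python3 - <<'E'
from rig import sensors, eyes
import cv2, numpy as np
print({k:np.round(v,3).tolist() for k,v in sensors.sense().items()})
for n in("top","side"):
    f=eyes.grab_frame(n); cv2.imwrite(f"pics/{n}0.png",f["img"][:,:,::-1])
    print(n,f["mtx"],f["eye"],f["rotation"])
    for t in("rig","carriage","lever","lever_tip","handle","glass","marker","sightline"):
        print(t,[(np.round(d["rect"]).tolist(),round(d["conf"],2)) for d in eyes.look_for(f,t)[:4]])
E
```

```text
{'time': 0.0, 'joint_pos': [-1.341, 0.334, 0.04, 1.466, -0.013, 1.343, -0.059], 'qd': [0.002, 0.0, -0.001, -0.001, -0.001, 0.001, 0.001], 'tau': [-0.001, -65.856, 1.365, -40.557, 0.017, 0.012, 0.0], 'position': [0.21, 0.615, 0.23], 'tool_rot': [0.698, 0.115, 0.698, -0.116], 'force': [0.2, 0.268, 0.884], 'wrist_torque': [0.026, 0.011, 0.017], 'gripper_width': 0.085}
top [[365.82480875   0.         254.67080031]
 [  0.         365.82480875 192.76617157]
 [  0.           0.           1.        ]] [0.45387465 0.00729063 1.19425051] [-0.03935604  0.71097013 -0.70155603  0.02813722]
rig [([255.0, 199.0, 119.0, 53.0], 0.77)]
carriage [([270.0, 206.0, 44.0, 44.0], 0.9)]
lever [([141.0, 172.0, 20.0, 21.0], 0.6), ([254.0, 221.0, 9.0, 16.0], 0.53)]
lever_tip [([281.0, 200.0, 20.0, 6.0], 0.72), ([256.0, 218.0, 6.0, 15.0], 0.55)]
handle [([282.0, 200.0, 16.0, 4.0], 0.43)]
glass []
marker [([273.0, 153.0, 16.0, 16.0], 0.74), ([239.0, 152.0, 7.0, 4.0], 0.6), ([278.0, 121.0, 11.0, 13.0], 0.54), ([238.0, 120.0, 20.0, 20.0], 0.49)]
sightline [([270.0, 206.0, 46.0, 44.0], 0.21)]
side [[475.5778279    0.         255.94538947]
 [  0.         475.5778279  195.74218388]
 [  0.           0.           1.        ]] [ 0.0542472  -1.13928108  0.86467857] [-0.48469469  0.85002547 -0.17524505  0.10870567]
rig [([253.0, 218.0, 70.0, 95.0], 0.89)]
carriage [([244.0, 218.0, 48.0, 36.0], 0.82)]
lever [([228.0, 212.0, 16.0, 11.0], 0.6)]
lever_tip [([226.0, 169.0, 17.0, 18.0], 0.73), ([168.0, 183.0, 18.0, 12.0], 0.55), ([224.0, 211.0, 11.0, 6.0], 0.42)]
handle [([254.0, 220.0, 6.0, 10.0], 0.65), ([306.0, 333.0, 15.0, 23.0], 0.53)]
glass [([254.0, 219.0, 76.0, 94.0], 0.27)]
marker [([316.0, 234.0, 18.0, 37.0], 0.7), ([308.0, 331.0, 20.0, 20.0], 0.69), ([307.0, 189.0, 9.0, 30.0], 0.68), ([287.0, 208.0, 7.0, 6.0], 0.6)]
sightline []
```

```bash
python3 - <<'E'
import cv2
t=cv2.imread("pics/top0.png")[100:260,160:360]; s=cv2.imread("pics/side0.png")[150:310,180:380]
cv2.imwrite("pics/t1.png",cv2.resize(t,(800,600) if 0 else (750,600),interpolation=cv2.INTER_CUBIC))
cv2.imwrite("pics/s1.png",cv2.resize(s,(750,600),interpolation=cv2.INTER_CUBIC))
E
```

```text
(no output)
```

View pics/t1.png

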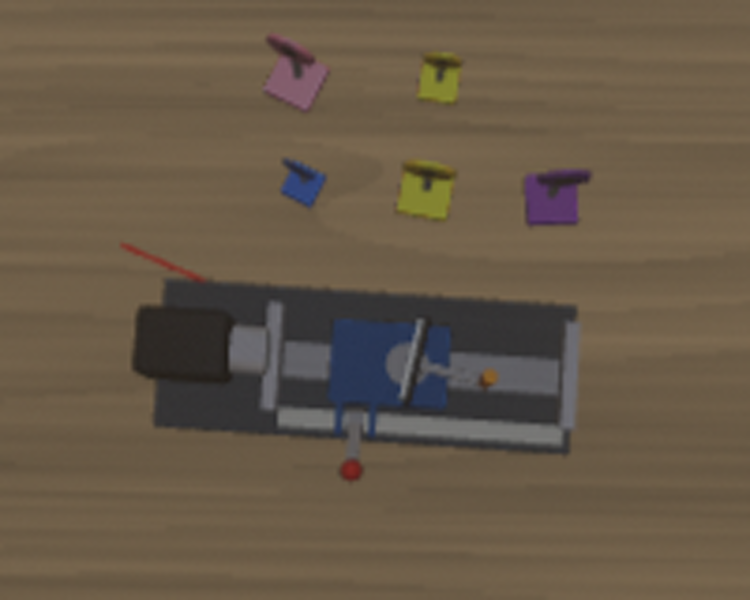

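View pics/s1.png

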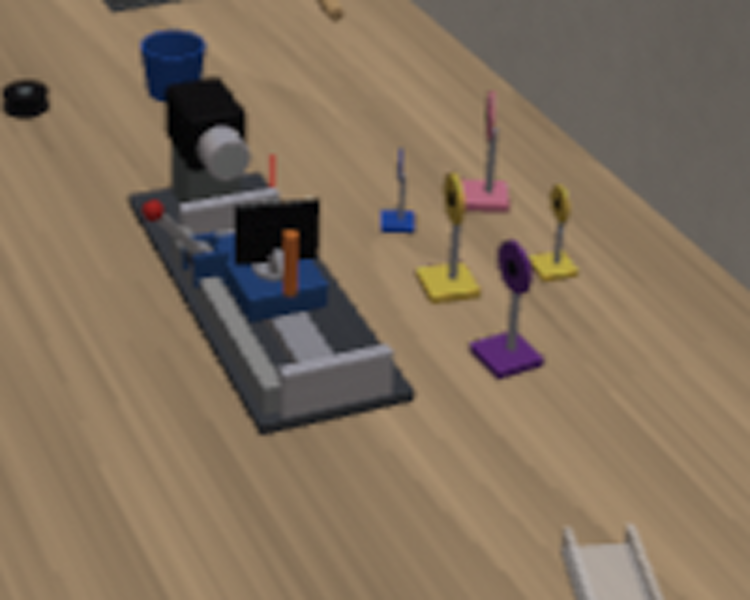

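View pics/top0.png

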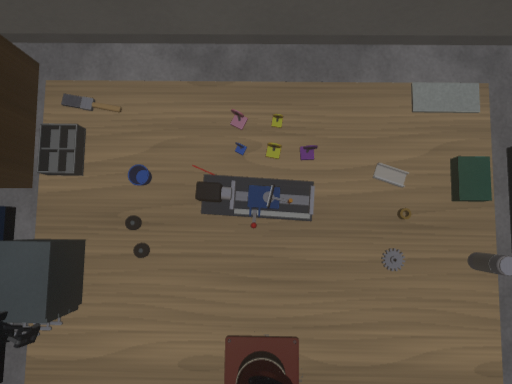

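```bash
cat > h.py <<'E'
import numpy as np
from scipy.spatial.transform import Rotation as R
def rot(q): return R.from_quat(np.roll(q,-1))
def pix2w(f,uv,z):
    d=rot(f["rotation"]).apply(np.linalg.solve(f["mtx"],[uv[0],uv[1],1])); e=np.array(f["eye"])
    return e+d*(z-e[2])/d[2]
def w2pix(f,p):
    c=f["mtx"]@rot(f["rotation"]).inv().apply(np.array(p)-f["eye"]); return c[:2]/c[2]
E
python3 - <<'E'
from h import *; from rig import eyes,sensors
T=eyes.grab_frame("top"); S=eyes.grab_frame("side")
ct=lambda u,v:(160+u/3.75-.37,100+v/3.75-.37)
cs=lambda u,v:(180+u/3.75-.37,150+v/3.75-.37)
c=[pix2w(T,ct(*p),.012) for p in((165,280),(577,305),(568,453),(155,425))]
print(np.round(c,3)); rc=np.mean(c,0); yd=(c[0]+c[3]-c[1]-c[2])[:2]; print("len",np.linalg.norm(c[0]-c[1]),np.linalg.norm(c[0]-c[3]))
yd/=np.linalg.norm(yd); xd=np.array([yd[1],-yd[0]]); print("rig",rc,xd,yd,"yaw",np.arctan2(-xd[1]*-1,xd[0]))
loc=lambda p:np.round([(p-rc)[:2]@xd,(p-rc)[:2]@yd],4)
for n,p in dict(knobT=pix2w(T,ct(351,469),.102),knobS=pix2w(S,cs(153,210),.102),postT=pix2w(T,ct(489,376),.125),postS=pix2w(S,cs(291,233),.125),footT=pix2w(T,ct(427,190),.010),footS=pix2w(S,cs(448,282),.010),discT=pix2w(T,ct(429,170),.09),discS=pix2w(S,cs(454,198),.09)).items(): print(n,np.round(p,4),loc(p))
cc=[pix2w(T,ct(*p),.05) for p in((333,319),(450,327),(446,408),(331,400))]; print("carr",loc(np.mean(cc,0)))
m=np.mean([pix2w(T,ct(*p),.118) for p in((426,319),(404,404))],0); print("mirror top mid",m,loc(m))
q=sensors.sense()["tool_rot"]; print(rot(q).as_matrix().round(3))
E
```

```text
[[ 0.626  0.195  0.012]
 [ 0.608 -0.164  0.012]
 [ 0.48  -0.156  0.012]
 [ 0.499  0.2    0.012]]
len 0.3587739436802977 0.1265286187771519
rig [0.55312591 0.0187097  0.012     ] [ 0.99867097 -0.0515393 ] [0.0515393  0.99867097] yaw -0.05156214953306193
knobT [0.4629 0.0283 0.102 ] [-0.0906  0.005 ]
knobS [0.464  0.0308 0.102 ] [-0.0896  0.0075]
postT [ 0.5365 -0.0788  0.125 ] [-0.0116 -0.0982]
postS [ 0.5386 -0.0771  0.125 ] [-0.0096 -0.0964]
footT [ 0.7082 -0.033   0.01  ] [ 0.1575 -0.0437]
footS [ 0.7068 -0.0353  0.01  ] [ 0.1562 -0.046 ]
discT [ 0.7076 -0.0318  0.09  ] [ 0.1569 -0.0424]
discS [ 0.7104 -0.0289  0.09  ] [ 0.1595 -0.0394]
carr [-0.0002 -0.0208]
mirror top mid [ 0.5478493  -0.02116598  0.118     ] [-0.0032 -0.0401]
[[-0.     0.323  0.946]
 [-0.     0.946 -0.323]
 [-1.    -0.    -0.   ]]
```

```bash
cat > plan.py <<'E'
import sys,math
from h import *; from rig import sensors
s=sensors.sense(); M=rot(s["tool_rot"]).as_matrix()
def plan(wps,w,step=38):
    p=np.array(s["position"])*1000; psi=math.atan2(M[1,1],M[0,1])
    print("start",p.round(1),"psi",round(math.degrees(psi),1),"tilt",M[:,0].round(3))
    for x,y,z,a in wps:
        t=np.array([x,y,z])*1000.; a=math.radians(a)
        n=max(1,math.ceil(max(np.abs(t-p).max()/step,np.linalg.norm(t-p)/41,abs(a-psi)/.12)))
        d=(t-p)/n; da=(a-psi)/n
        for _ in range(n):
            c,q=math.cos(psi),math.sin(psi)
            print([w,round(-d[2],1),round(d[0]*c+d[1]*q,1),round(d[0]*q-d[1]*c,1),round(-da,3)])
            psi+=da
        p=t;
if __name__=="__main__":
    plan(eval(sys.argv[2]),float(sys.argv[1]))
E
python3 plan.py 0 '[(.46,.3,.23,33),(.458,.03,.2,-4),(.458,.03,.15,-4)]'
```

```text
start [209.9 615.1 231.3] psi 71.2 tilt [-0. -0. -1.]
[0.0, np.float64(0.1), np.float64(-21.7), np.float64(33.8), 0.067]
[0.0, np.float64(0.1), np.float64(-19.4), np.float64(35.2), 0.067]
[0.0, np.float64(0.1), np.float64(-17.1), np.float64(36.4), 0.067]
[0.0, np.float64(0.1), np.float64(-14.6), np.float64(37.5), 0.067]
[0.0, np.float64(0.1), np.float64(-12.1), np.float64(38.4), 0.067]
[0.0, np.float64(0.1), np.float64(-9.5), np.float64(39.1), 0.067]
[0.0, np.float64(0.1), np.float64(-6.9), np.float64(39.6), 0.067]
[0.0, np.float64(0.1), np.float64(-4.2), np.float64(40.0), 0.067]
[0.0, np.float64(0.1), np.float64(-1.5), np.float64(40.2), 0.067]
[0.0, np.float64(0.1), np.float64(1.1), np.float64(40.2), 0.067]
[0.0, np.float64(3.8), np.float64(-18.6), np.float64(28.2), 0.081]
[0.0, np.float64(3.8), np.float64(-16.3), np.float64(29.6), 0.081]
[0.0, np.float64(3.8), np.float64(-13.8), np.float64(30.8), 0.081]
[0.0, np.float64(3.8), np.float64(-11.3), np.float64(31.8), 0.081]
[0.0, np.float64(3.8), np.float64(-8.7), np.float64(32.6), 0.081]
[0.0, np.float64(3.8), np.float64(-6.0), np.float64(33.2), 0.081]
[0.0, np.float64(3.8), np.float64(-3.3), np.float64(33.6), 0.081]
[0.0, np.float64(3.8), np.float64(-0.6), np.float64(33.7), 0.081]
[0.0, np.float64(25.0), np.float64(0.0), np.float64(-0.0), 0.0]
[0.0, np.float64(25.0), np.float64(0.0), np.float64(-0.0), 0.0]
```

Marker candidates in the top picture are pink (239,119), small yellow (277,121), blue (240,149), large yellow (274,152) and purple (307,152). The marker is the large yellow one at (274,152), and the close crop confirms it. The crop also shows the red knob at (253,225) and the orange post at (290,200).

Request:
{"fn": "arm_command", "kwargs": {
  "series": [
    [0,0,-21.7,33.8,0.067],
    [0,0,-19.4,35.2,0.067],
    [0,0,-17.1,36.4,0.067],
    [0,0,-14.6,37.5,0.067],
    [0,0,-12.1,38.4,0.067],
    [0,0,-9.5,39.1,0.067],
    [0,0,-6.9,39.6,0.067],
    [0,0,-4.2,40,0.067],
    [0,0,-1.5,40.2,0.067],
    [0,0,1.1,40.2,0.067]
  ],
  "grip_force": 30
}}

```text
time: 1.83
position: [0.457, 0.295, 0.2293]
tool_rot: [0.617, 0.343, 0.621, -0.341]
force: [0.3, 1.4, -0.7]
gripper_width: -0.0001
```

```bash
sed -i 's/print(\[w,\(.*\)\])/print("["+",".join("%g"%v for v in (w,\1))+"],",end="")/' plan.py; python3 plan.py 0 '[(.458,.03,.2,-4),(.458,.03,.15,-4)]'
```

```text
start [457.  295.  229.3] psi 32.2 tilt [-0.003  0.006 -1.   ]
[0,4.2,-20,32.1,0.09],[0,4.2,-17.1,33.8,0.09],[0,4.2,-14,35.2,0.09],[0,4.2,-10.7,36.3,0.09],[0,4.2,-7.4,37.1,0.09],[0,4.2,-4,37.6,0.09],[0,4.2,-0.6,37.9,0.09],[0,25,0,-0,-0],[0,25,0,-0,-0],
```

Request:
{"fn": "arm_command", "kwargs": {
  "series": [
    [0,4.2,-20,32.1,0.09],
    [0,4.2,-17.1,33.8,0.09],
    [0,4.2,-14,35.2,0.09],
    [0,4.2,-10.7,36.3,0.09],
    [0,4.2,-7.4,37.1,0.09],
    [0,4.2,-4,37.6,0.09],
    [0,4.2,-0.6,37.9,0.09],
    [0,25,0,0,0],
    [0,25,0,0,0],
    [0,0,0,0,0]
  ]
}}

```text
time: 2.67
position: [0.4587, 0.007, 0.1489]
tool_rot: [0.467, 0.535, 0.469, -0.525]
force: [-1.0, 0.3, -0.3]
gripper_width: 0.0
```

```bash
python3 - <<'E'
from h import *; from rig import eyes; import cv2
S=eyes.grab_frame("side"); 
cv2.imwrite("pics/s2.png",cv2.resize(S["img"][140:260,190:350,::-1],(800,600),interpolation=cv2.INTER_CUBIC))
E
python3 plan.py 0 '[(.456,.03,.125,-4),(.456,.03,.113,-4)]'
```

```text
start [459.6   7.5 150.8] psi -7.1 tilt [ 0.01   0.011 -1.   ]
[0,25.8,-6.3,-21.9,-0.055],[0,12,0,-0,-0],
```

View pics/s2.png

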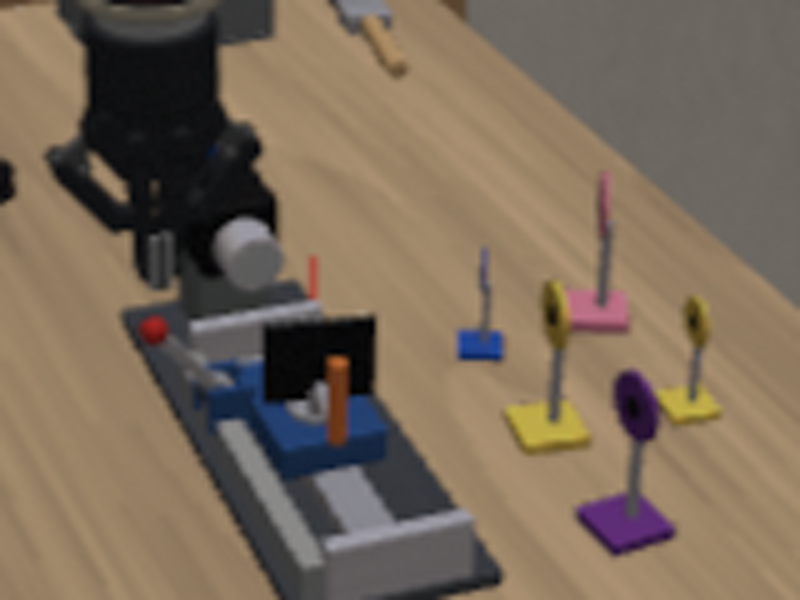

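Request:
{"fn": "arm_command", "kwargs": {
  "series": [
    [0,5,-3,-11,-0.03],
    [0,5,-3,-8,-0.02],
    [0,5,0,0,0],
    [0,3,0,0,0],
    [0,0,0,0,0]
  ]
}}

```text
time: 3.13
position: [0.4578, 0.0332, 0.1357]
tool_rot: [0.484, 0.522, 0.484, -0.508]
force: [-0.8, 0.5, 0.3]
gripper_width: 0.0003
```

```bash
python3 plan.py 0 '[(.456,.03,.125,-4),(.456,.03,.113,-4)]'; python3 - <<'E'
from h import *; from rig import eyes,sensors
S=eyes.grab_frame("side"); p=sensors.sense()["position"]; print(w2pix(S,p),w2pix(S,[.4635,.0296,.102]))
print([ (np.round(d["rect"],1).tolist(),round(d["conf"],2)) for d in eyes.look_for(S,"lever_tip")[:3]])
E
```

```text
start [457.8  33.2 135.7] psi -3.6 tilt [ 0.014  0.013 -1.   ]
[0,10.7,-1.6,3.3,0.008],[0,12,0,-0,-0],[218.00036988 196.0617249 ] [220.40945115 205.85355561]
[([226.8, 212.5, 14.5, 9.2], 0.65), ([306.6, 333.6, 15.7, 20.7], 0.4)]
```

Request:
{"fn": "arm_command", "kwargs": {
  "series": [
    [0,7,0,2,0],
    [0,7,0,0,0],
    [0,6,0,0,0],
    [0,6,-1,0,0],
    [0,5,-1,0,0],
    [0,5,-1,0,0],
    [0,5,-1,0,0],
    [0,5,-1,0,0]
  ]
}}

```text
time: 3.9
position: [0.446, 0.0316, 0.0864]
tool_rot: [0.479, 0.519, 0.488, -0.513]
force: [-0.8, 0.2, 1.1]
gripper_width: 0.0003
```

```bash
python3 plan.py 0 '[(.448,.031,.06,-4)]'
```

```text
start [446.   31.6  86.4] psi -3.7 tilt [-0.002  0.016 -1.   ]
[0,26.4,2.1,0.4,0.005],
```

Request:
{"fn": "arm_command", "kwargs": {
  "series": [
    [0,5,0.5,0,0],
    [0,5,0.5,0,0],
    [0,5,0,0,0],
    [0,4,0,0,0],
    [0,4,0,0,0],
    [0,3,0,0,0]
  ]
}}

```text
time: 4.4
position: [0.4471, 0.0314, 0.0568]
tool_rot: [0.479, 0.519, 0.488, -0.513]
force: [-6.5, -0.4, 20.5]
gripper_width: 0.0003
```

```bash
python3 plan.py 0 '[(.448,.031,.06,-4)]'; python3 -c "
from h import *; from rig import eyes,sensors; import cv2
print(sensors.sense()['force'])
S=eyes.grab_frame('side')
cv2.imwrite('pics/s3.png',cv2.resize(S['img'][140:260,190:350,::-1],(800,600),interpolation=cv2.INTER_CUBIC))"
```

```text
start [447.1  31.4  56.8] psi -3.8 tilt [-0.002  0.015 -1.   ]
[0,-3.2,0.9,0.4,0.004],[-6.51775047 -0.36030064 20.49197509]
```

View pics/s3.png

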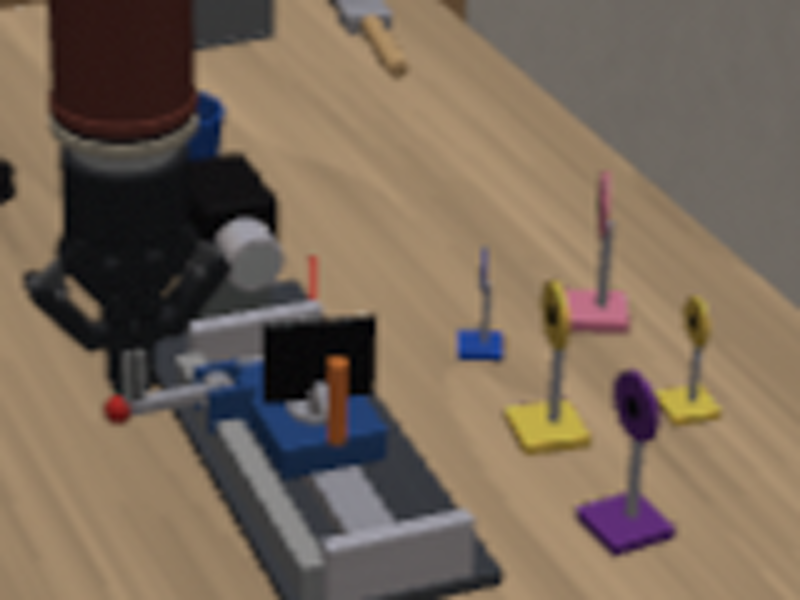

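The lever looks nearly level, with the knob at crop (117,408), and the mirror and carriage haven't moved. I'll press a little further onto the stop and hold there.

Request:
{"fn": "arm_command", "kwargs": {
  "series": [
    [0,2,0,0,0],
    [0,2,0,0,0],
    [0,2,0,0,0],
    [0,1,0,0,0]
  ]
}}

```text
time: 4.78
position: [0.4526, 0.032, 0.0533]
tool_rot: [0.48, 0.522, 0.486, -0.51]
force: [-14.4, -2.2, 27.6]
gripper_width: 0.0001
```

```bash
python3 -c "
from h import *; from rig import eyes,sensors; import cv2
s=sensors.sense();print(s['force'],s['position'])
S=eyes.grab_frame('side')
def cen(f):
    h=cv2.cvtColor(f['img'],cv2.COLOR_RGB2HSV); m=((h[...,0]<6)|(h[...,0]>174))&(h[...,1]>170)&(h[...,2]>70)
    m[:, :190]=0;m[:,235:]=0;m[:200]=0;m[240:]=0
    v,u=np.nonzero(m); return u.mean(),v.mean(),len(u)
u=cen(S);print(u)
xd=np.array([.99867,-.05154]);pv=np.array([.504,.0275])
for th in (0,3,6,10):
    t=np.radians(th);k=pv-.066*np.cos(t)*xd;print(th,w2pix(S,[*k,.05+.066*np.sin(t)]))"
```

```text
[-14.40384021  -2.19855693  27.58729201] [0.45256626 0.03203131 0.05325299]
(np.float64(212.92857142857142), np.float64(221.28571428571428), 14)
0 [212.90196145 221.63310226]
3 [212.8955732  220.69299189]
6 [212.94573291 219.74245493]
10 [213.10063433 218.46352322]
```

Request:
{"fn": "arm_command", "kwargs": {
  "series": [
    [0,0,0,0,0],
    [0,-5,0,0,0],
    [0,-15,0,0,0],
    [0,-25,0,0,0],
    [20,-25,0,0,0],
    [40,-25,0,0,0],
    [40,-15,0,0,0],
    [40,-5,0,0,0],
    [40,0,0,0,0]
  ]
}}

```text
time: 5.58
position: [0.4525, 0.0289, 0.1735]
tool_rot: [0.48, 0.522, 0.485, -0.511]
force: [-1.3, 0.8, -0.4]
gripper_width: 0.0403
```

```bash
python3 -c "
from h import *; from rig import eyes,sensors; import cv2
S=eyes.grab_frame('side')
h=cv2.cvtColor(S['img'],cv2.COLOR_RGB2HSV)
m=((h[...,0]<6)|(h[...,0]>174))&(h[...,1]>170)&(h[...,2]>70); m[:, :190]=0;m[:,235:]=0;m[:200]=0;m[240:]=0
v,u=np.nonzero(m); print(u.mean(),v.mean(),len(u))"
python3 - <<'E'
import plan
plan.plan([(.5375,-.078,.185,-13)],40,step=30)
E
```

```text
213.0 221.33333333333334 15
start [452.3  28.9 172.9] psi -3.9 tilt [ 0.007  0.016 -1.   ]
[40,-3,23.1,25.2,0.04],[40,-3,24.1,24.3,0.04],[40,-3,25,23.3,0.04],[40,-3,25.9,22.3,0.04],
```

Request:
{"fn": "arm_command", "kwargs": {
  "series": [
    [40,-3,23,25,0.04],
    [40,-3,24,24,0.04],
    [40,-3,22,20,0.04],
    [40,0,11,10,0.04],
    [40,0,0,0,0],
    [40,0,0,0,0]
  ]
}}

```text
time: 6.13
position: [0.5221, -0.0617, 0.1731]
tool_rot: [0.436, 0.557, 0.443, -0.552]
force: [-1.4, 0.3, 0.7]
gripper_width: 0.0401
```

```bash
python3 - <<'E'
import plan
from h import *; from rig import eyes; import cv2
plan.plan([(.5375,-.078,.14,-13)],40,step=30)
S=eyes.grab_frame('side');T=eyes.grab_frame('top')
h=cv2.cvtColor(S['img'],cv2.COLOR_RGB2HSV); m=(h[...,0]>=5)&(h[...,0]<14)&(h[...,1]>190)&(h[...,2]>90);m[:,:235]=0;m[:,275:]=0;m[:195]=0;m[240:]=0
v,u=np.nonzero(m);print("post S",u.mean(),u.min(),u.max(),v.min(),v.max())
for z,vv in((.125,v.min()),(.0975,v.mean())): print(pix2w(S,(u.mean(),vv),z).round(4))
s=plan.s;print(w2pix(S,s["position"]))
cv2.imwrite('pics/s4.png',cv2.resize(S['img'][140:260,190:350,::-1],(800,600),interpolation=cv2.INTER_CUBIC))
E
```

```text
start [522.1 -61.7 173.1] psi -13.2 tilt [-0.001  0.012 -1.   ]
[40,16.6,9.3,6.2,-0.002],[40,16.6,9.3,6.2,-0.002],post S 256.975 256 258 214 227
[ 0.5331 -0.0878  0.125 ]
[ 0.5366 -0.0809  0.0975]
[250.07513349 196.09410426]
```

View pics/s4.png

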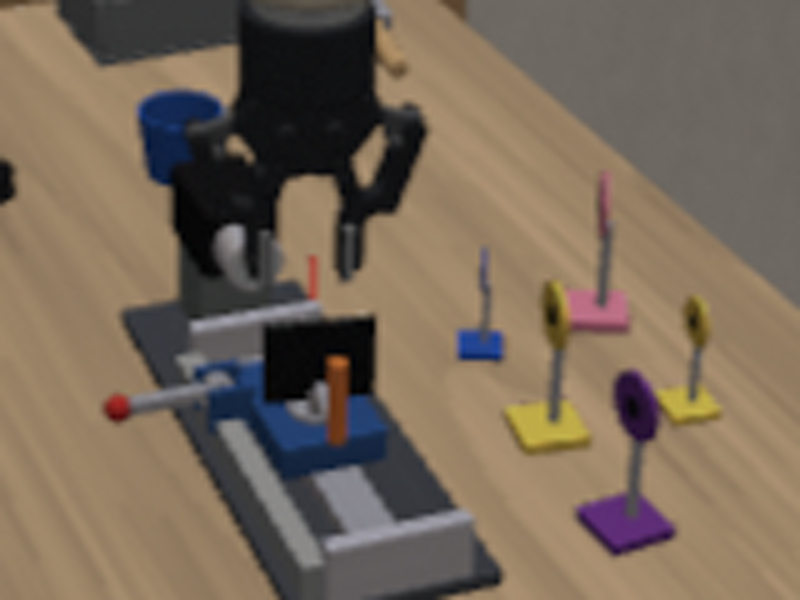

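Request:
{"fn": "arm_command", "kwargs": {
  "series": [
    [40,0,10,7,0],
    [40,5,7,5,0],
    [40,10,2,2,0],
    [40,12,0,0,0],
    [40,5,0,0,0],
    [40,0,0,0,0]
  ]
}}

```text
time: 6.73
position: [0.5344, -0.0728, 0.1357]
tool_rot: [0.437, 0.554, 0.448, -0.549]
force: [-0.0, -0.3, 0.4]
gripper_width: 0.0403
```

```bash
python3 - <<'E'
import plan
from h import *; from rig import eyes; import cv2
plan.plan([(.5375,-.0795,.088,-13)],40,step=30)
S=eyes.grab_frame('side')
cv2.imwrite('pics/s5.png',cv2.resize(S['img'][160:250,210:330,::-1],(800,600),interpolation=cv2.INTER_CUBIC))
E
```

```text
start [534.4 -72.8 135.7] psi -12.5 tilt [-0.005  0.017 -1.   ]
[40,23.8,2.2,2.9,0.004],[40,23.8,2.2,2.9,0.004],
```

View pics/s5.png

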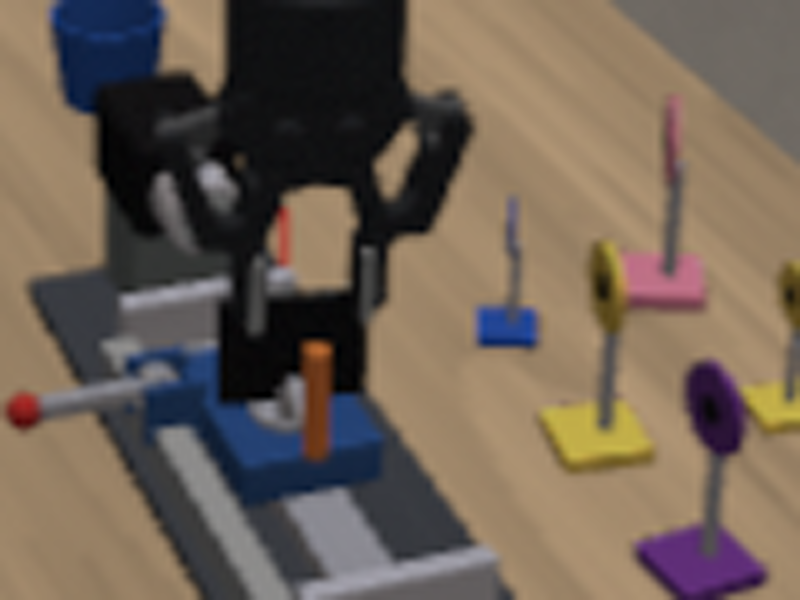

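The open fingers straddle the post: finger tips at crop (255,330) and (367,315), post top at (318,345). Next I'll correct by about 6 mm, descend and close.

Request:
{"fn": "arm_command", "kwargs": {
  "series": [
    [40,3,2,4,0],
    [40,8,1.5,2,0],
    [40,10,0.5,0.5,0],
    [40,10,0,0,0],
    [40,8,0,0,0],
    [40,4,0,0,0],
    [40,0,0,0,0]
  ],
  "grip_force": 20
}}

```text
time: 7.37
position: [0.5366, -0.0793, 0.0883]
tool_rot: [0.437, 0.554, 0.448, -0.549]
force: [-1.3, -0.3, -1.1]
gripper_width: 0.04
```

```bash
python3 - <<'E'
import plan
plan.plan([(.5375,-.0795,.087,-13)],40,step=30)
print(plan.s["force"])
E
```

```text
start [536.6 -79.3  88.3] psi -12.5 tilt [-0.005  0.018 -1.   ]
[40,1.3,0.9,0,0.009],[-1.32740956 -0.33452482 -1.08919808]
```

Request:
{"fn": "arm_command", "kwargs": {
  "series": [
    [20,0,0,0,0],
    [8,0,0,0,0],
    [8,0,0,0,0],
    [8,0,0,0,0],
    [8,0,0,0,0],
    [8,0,0,0,0]
  ],
  "grip_force": 25
}}

```text
time: 7.87
position: [0.5366, -0.0794, 0.088]
tool_rot: [0.437, 0.554, 0.448, -0.549]
force: [1.1, -1.0, -4.2]
gripper_width: 0.0108
```

```bash
python3 - <<'E'
import plan,math
from h import *; from rig import eyes; import cv2
plan.plan([(.5375,-.0795,.087,-13)],8)
S=eyes.grab_frame('side'); T=eyes.grab_frame('top')
a=cv2.resize(S['img'][160:250,210:330,::-1],(400,300),interpolation=cv2.INTER_CUBIC); b=cv2.resize(T['img'][100:250,180:330,::-1],(400,400),interpolation=cv2.INTER_CUBIC)
cv2.imwrite('pics/s6.png',np.hstack([a,b[:300]]))
# arc: pivot from post
xd=np.array([.99867,-.05154]);yd=np.array([.05154,.99867]);rc=np.array([.55313,.01871])
pv=rc-.033*yd; mk=np.array([.7075,-.034])
l=np.array([(mk-pv)@xd,(mk-pv)@yd]); n=math.atan2(*l)/2; print("pivot",pv,"marker loc",l,"normal deg",math.degrees(n),"joint",n-math.radians(10))
for j in(0,.2,.4,.5,.6,n-math.radians(10)):
    t=j+math.radians(10); p=pv-.065*(math.sin(t)*xd+math.cos(t)*yd); print(round(j,3),p.round(4),"psi",round(-2.95-math.degrees(t),1))
E
```

```text
start [536.6 -79.4  88. ] psi -12.5 tilt [-0.005  0.017 -1.   ]
[8,1,0.9,-0.1,0.009],pivot [ 0.55142918 -0.01424611] marker loc [ 0.15688136 -0.01168373] normal deg 47.12961786472136 joint 0.6480340817466943
0 [ 0.5369 -0.0776] psi -12.9
0.2 [ 0.5246 -0.0734] psi -24.4
0.4 [ 0.5133 -0.0669] psi -35.9
0.5 [ 0.5083 -0.0629] psi -41.6
0.6 [ 0.5036 -0.0583] psi -47.3
0.648 [ 0.5016 -0.056 ] psi -50.1
```

View pics/s6.png

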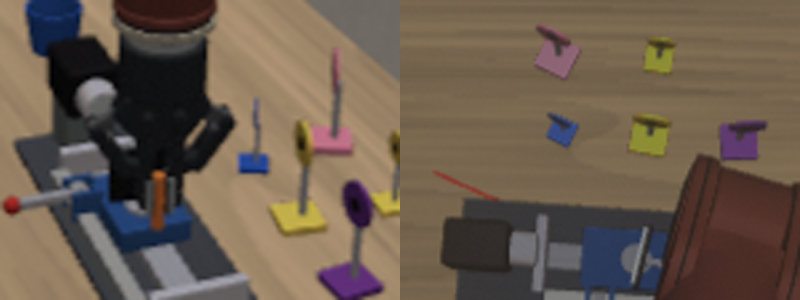

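Request:
{"fn": "arm_command", "kwargs": {
  "series": [
    [8,0,-5,-0.2,0.08],
    [8,0,-5,-0.2,0.08],
    [8,0,-5,-0.2,0.08],
    [8,0,-5,-0.2,0.08],
    [8,0,-4,-0.2,0.06],
    [8,0,0,0,0],
    [8,0,0,0,0]
  ]
}}

```text
time: 8.55
position: [0.5136, -0.0689, 0.0881]
tool_rot: [0.32, 0.629, 0.332, -0.626]
force: [0.4, -0.3, -5.9]
gripper_width: 0.011
```

```bash
cat > line.py <<'E'
import plan,math
from h import *; from rig import eyes; import cv2
s=plan.s; plan.plan([],8); print("force",s["force"].round(1) if hasattr(s["force"],"round") else s["force"],"w",s["gripper_width"])
rc=np.array([.55313,.01871]);xd=np.array([.99867,-.05154]);yd=np.array([.05154,.99867])
for n in("top","side"):
    f=eyes.grab_frame(n); h=cv2.cvtColor(f['img'],cv2.COLOR_RGB2HSV)
    m=((h[...,0]<8)|(h[...,0]>172))&(h[...,1]>130)&(h[...,2]>80)
    v,u=np.nonzero(m); P=np.array([pix2w(f,(a,b),0.) for a,b in zip(u,v)]).reshape(-1,3)[:,:2]
    L=np.c_[(P-rc)@xd,(P-rc)@yd]; k=(L[:,0]>.055)&(L[:,0]<.32)&(np.abs(L[:,1])<.32)
    P=P[k];
    if len(P)<4: print(n,"few",len(P)); continue
    c=P.mean(0); d=np.linalg.svd(P-c)[2][0]; d*=np.sign(d@xd)
    y=np.array([-d[1],d[0]]); mk=np.array([.7075,-.034]); pv=rc-.033*yd
    print(n,len(P),"centre",c.round(4),"dir from rig y deg",round(math.degrees(math.atan2(d@xd,d@yd)),1),"marker off mm",((mk-c)@y*1e3).round(1),"pivot off mm",((pv-c)@y*1e3).round(1), "via pivot:marker off",
      (lambda e:((mk-pv)@np.array([-e[1],e[0]])*1e3).round(1))((c-pv)/np.linalg.norm(c-pv)))
    cv2.imwrite(f'pics/l_{n}_{s["time"]:.2f}.png',cv2.resize(f['img'][90:270,190:350,::-1],(600,675)[:2] if 0 else (533,600),interpolation=cv2.INTER_CUBIC))
E
python3 line.py
```

```text
start [513.6 -68.9  88.1] psi -35.1 tilt [-0.005  0.017 -1.   ]
force [ 0.4 -0.3 -5.9] w 0.011036969244952373
top 81 centre [0.7037 0.047 ] dir from rig y deg 64.6 marker off mm -76.4 pivot off mm 1.4 via pivot:marker off -76.6
side 35 centre [0.697  0.0469] dir from rig y deg 64.6 marker off mm -78.7 pivot off mm -0.9 via pivot:marker off -78.6
```

Request:
{"fn": "arm_command", "kwargs": {
  "series": [
    [8,0,-5,-0.2,0.08],
    [8,0,-5,-0.2,0.08],
    [8,0,-4,-0.2,0.06],
    [8,0,-2,0,0.03],
    [8,0,0,0,0],
    [8,0,0,0,0],
    [8,0,0,0,0]
  ]
}}

```text
time: 9.23
position: [0.5022, -0.0586, 0.0881]
tool_rot: [0.239, 0.663, 0.252, -0.663]
force: [-0.7, 0.6, -4.4]
gripper_width: 0.0113
```

```bash
python3 line.py; ls pics
```

```text
start [502.2 -58.6  88.1] psi -49.4 tilt [-0.006  0.017 -1.   ]
force [-0.7  0.6 -4.4] w 0.011301506661774192
top 37 centre [ 0.7111 -0.0284] dir from rig y deg 91.5 marker off mm -5.9 pivot off mm 1.8 via pivot:marker off -5.9
side 27 centre [ 0.6918 -0.0232] dir from rig y deg 91.6 marker off mm -9.5 pivot off mm -2.2 via pivot:marker off -9.8
l_side_8.55.png
l_side_9.23.png
l_top_8.55.png
l_top_9.23.png
s1.png
s2.png
s3.png
s4.png
s5.png
s6.png
side0.png
t1.png
top0.png
```

Request:
{"fn": "arm_command", "kwargs": {
  "series": [
    [8,0,-1.2,0,0.015],
    [8,0,-0.6,0,0.01],
    [8,0,0,0,0],
    [8,0,0,0,0],
    [8,0,0,0,0]
  ]
}}

```text
time: 9.75
position: [0.5011, -0.0574, 0.0881]
tool_rot: [0.23, 0.667, 0.243, -0.666]
force: [0.4, 0.7, -5.3]
gripper_width: 0.0113
```

```bash
cat >> line.py <<'E'
    h0=h; m=((h[...,0]>22)&(h[...,0]<34)&(h[...,1]>140)&(h[...,2]>60)).astype(np.uint8)
    k,_,st,ce=cv2.connectedComponentsWithStats(m)
    for i in range(1,k):
        if st[i,4]>25: print(n,"yellow",st[i],ce[i].round(1),pix2w(f,st[i,:2]+st[i,2:4]/2-.5,.01).round(4))
E
python3 line.py; cp pics/l_top_*9.[6-9]*.png pics/chk.png; python3 -c "
import cv2,glob,numpy as np
a=[cv2.imread(sorted(glob.glob('pics/l_%s_*'%n))[-1]) for n in('top','side')]
a=[a[0][60:400,130:430],a[1][100:440,230:530]]
cv2.imwrite('pics/chk.png',cv2.resize(np.hstack(a),(800,453)))"
```

```text
start [501.1 -57.4  88.1] psi -50.9 tilt [-0.005  0.017 -1.   ]
force [ 0.4  0.7 -5.3] w 0.011286749411356703
top 35 centre [ 0.7112 -0.0359] dir from rig y deg 94.1 marker off mm 1.4 pivot off mm 1.8 via pivot:marker off 1.4
top yellow [271 114  12  14  99] [276.7 121.2] [ 0.8085 -0.042   0.01  ]
top yellow [266 145  15  14 141] [272.8 152. ] [ 0.7041 -0.0314  0.01  ]
side 24 centre [ 0.6887 -0.0296] dir from rig y deg 94.4 marker off mm -2.0 pivot off mm -2.4 via pivot:marker off -2.3
side yellow [322 218  12   6  49] [326.9 220.7] [ 0.8049 -0.0485  0.01  ]
side yellow [291 221  16   9  93] [298.5 224.9] [ 0.7045 -0.0354  0.01  ]
```

View pics/chk.png

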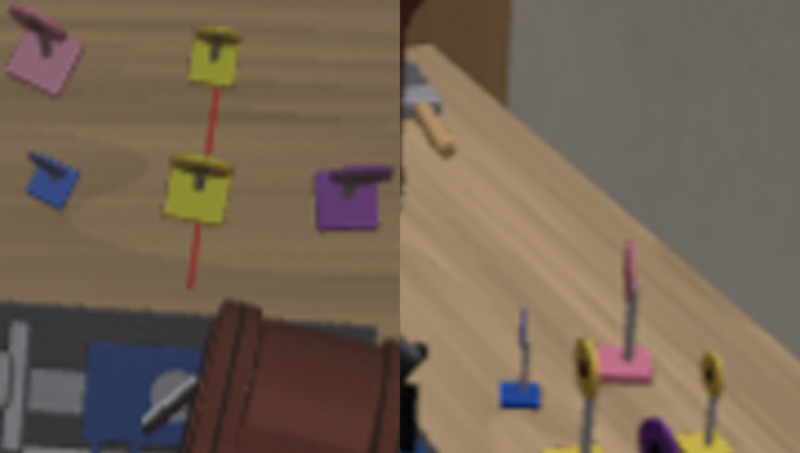

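```bash
python3 -c "
from h import *; from rig import eyes,sensors,ticket; import cv2
S=eyes.grab_frame('side')
h=cv2.cvtColor(S['img'],cv2.COLOR_RGB2HSV)
m=((h[...,0]<6)|(h[...,0]>174))&(h[...,1]>170)&(h[...,2]>70); m[:, :190]=0;m[:,235:]=0;m[:200]=0;m[240:]=0
v,u=np.nonzero(m); print(u.mean(),v.mean(),len(u)); s=sensors.sense(); print(s['position'],s['gripper_width'])
if abs(u.mean()-213)<1.2 and abs(v.mean()-221.3)<1.2: print(ticket.finish_job())"
```

```text
213.0 221.33333333333334 15
[ 0.50112725 -0.05742873  0.0881187 ] 0.011305197469689969
the job is handed in; nothing more can be done
None
```

I pressed the cam lever level, then gripped the orange handle and turned the mirror until the red line ran through the large yellow marker's foot. I handed the job in at about 10 s, still holding the handle; no verdict is reported.

- **Lever:** the knob's pixel position matched the level pose to within about 1 degree. It had not moved at all between pressing and hand-in, which also means the carriage did not slide.
- **Sight line:** my last measurement put the line +1.4 mm from the marker's middle in the top camera and −2.0 mm in the side camera, against a limit of 15 mm. The two cameras disagree by about 3 mm, which fits the stated calibration error. The last crop also shows the line entering and leaving the foot near its middle.
- **Grip:** the fingers rest on the post at an opening of 11.3 mm, with 25 N commanded. I had no direct reading of the contact force on the handle.
- **Other things:** I kept clear of the glass and the loose parts and saw no sign of contact. I did not measure the loose parts again at the end.

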